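# Read the tag of the blue casting with the touch-reader wand

## Task

Take the yellow reader wand from its cradle and read the brass tag sunk in the sloped pad of the blue casting: aim the wand square at the tag, push its sprung nose against the middle of the tag until it is pressed in about halfway, and hold it there steady for a good second, never ramming it to its stop. Then lay the wand back in its cradle and let go of it; do not touch the red casting with the wand, and leave the orange filter, the gear and the spanner where they are.

Things in the scene. Friction and masses are not known exactly. Their poses are not given: they have to be found in the camera images.
- wand: Yellow reader wand, about 0.22 kg (varies), 178 mm long. Origin on its long axis at the middle of the handle; x axis along the wand, nose toward -x, tail toward +x. Handle: box 120 (x, centred on the origin) x 28 (y) x 30 mm (z), black grip band at its middle; grip it there across y. Then a black neck, radius 13 to 11 mm, from x = -60 to -85 mm, and the sprung nose pin.
- wand_tip (a point): Tip of the wand's steel nose pin (14 mm in diameter, round end) when fully out: on the wand's axis, 110 mm from its origin; axes as wand. This point moves with the handle, not with the pin. The pin slides back 6 mm into the neck: it starts to move at 1 N and takes 3 N more per mm (10 N at 3 mm, halfway; 19 N at the stop).
- cradle: Black cradle fixed to the bench: plate 150 (x) x 70 (y) x 8 mm, origin at the centre of its underside on the bench. Two saddles, 16 mm thick, at x = -42 and +42 mm: seats 35 mm up, cheeks flaring from 34 to 52 mm apart and rising to 53 mm. The wand lies along the cradle's x axis, its axis 50 mm above the bench, nose toward the cradle's -x, its middle free between the saddles.
- blue_case: Engine casting painted blue, fixed to the bench: 145 (x) x 150 (y) x 102 mm high, origin at the centre of its foot on the bench. A sloped pad on its +x side has a round cup with a flat brass tag as its bottom. How deep the tag was driven in differs between castings and is not told: its face lies 2 to 15 mm below the cup's mouth. It is firm (does not yield under 50 N).
- blue_socket: Mouth of the round cup in the sloped pad of the blue casting: inside diameter 44 mm, pad 64 x 70 mm. Origin at the centre of the mouth, in the pad's plane, 35 mm to +x of and 80 mm above the casting's origin. z axis points straight out, square to pad and tag (toward the casting's +x, 40 degrees above level); x down the slope of the pad; y across it.
- red_case: Engine casting painted red, fixed to the bench: 145 (x) x 150 (y) x 102 mm high, origin at the centre of its foot on the bench. A sloped pad on its +x side has a round cup with a flat brass tag as its bottom. How deep the tag was driven in differs between castings and is not told: its face lies 2 to 15 mm below the cup's mouth. It is firm (does not yield under 50 N).
- red_socket: Mouth of the round cup in the sloped pad of the red casting: inside diameter 44 mm, pad 64 x 70 mm. Origin at the centre of the mouth, in the pad's plane, 35 mm to +x of and 80 mm above the casting's origin. z axis points straight out, square to pad and tag (toward the casting's +x, 40 degrees above level); x down the slope of the pad; y across it.
- filter: Orange oil filter standing upright, bystander, 74 mm in diameter, 87 mm high; origin at the centre of its underside.
- gear: Dark steel gear lying flat, bystander, 92 mm in diameter, 26 mm high; origin at the centre of its underside.
- spanner: Steel spanner lying flat on the bench, bystander, 180 mm long along its x axis; origin at the middle of its underside.
There are look-alikes about, which are no part of the job. What is shaped like the wand but green or pink is not meant.

How it is judged:
By the outcome, as a careful person would: the job done as asked, in the order asked, and still so for the second after the job is handed in, with the robot touching nothing.
It also fails if it takes over 50 s, if anything falls off the work surface, if the arm or the gripper's body presses on something with over 40 N, if the wrist force passes 120 N, or if a joint passes its speed limit or range.

## Robot

A 6-joint arm with a two-finger parallel gripper is mounted at the origin on the work surface. World frame = base frame: x ahead of the robot, y to its left, z up, the work surface at z = 0. Lengths are in m, angles in rad, forces in N, time in s.
With the tool pointing down it reaches from about 0.275 to 0.875 m from the base axis. Payload 12.5 kg.
Tool frame: the origin (TCP) lies at the very end of the fingers, on their centre line; the grasp point (between the pads) lies 19 mm behind it; z points along the fingers, y is the line along which they close (so a half turn about z gives the same grasp; the last joint's range is limited). The gripper opens to 85 mm and grips with 20 to 120 N. Pads are 22 mm wide; open, the fingers measure 114 mm over their backs; the gripper's body (76 mm by 85 mm) begins 54 mm behind the grasp point. The pads swing forward as they close: fully open they stand 13 mm farther back than shut.
Start: joints at [1.144, 0.351, 1.652, -0, 1.139, -0.085], TCP at [0.184, 0.518, 0.2] pointing down, gripper open.
Joint ranges: [-2.75, 2.75], [-0.79, 2.1], [0.01, 2.65], [-1.57, 4.71], [0.07, 3.14], [-2.87, 2.87]. Speed limits (rad/s): [2.22, 2.22, 2.79, 3.14, 3.14, 3.14].

## Interface

Orientations are given as a 3x3 rotation matrix whose columns are the frame's x, y, z axes.
In Python, from bench import manip gives the robot as it stands. Calls block until the motion is done:
- manip.move_ptp(position, orientation): joint-space move of the TCP to a pose.
- manip.move_l(position, attitude=None, max_speed=0.15): straight line of the TCP; attitude=None keeps the orientation; max_speed is the mean speed in m/s.
- manip.move_j(angles): joint-space move.
- manip.set_gripper(opening, effort=None): opening from 0.0 (shut) to 1.0 (fully open); effort is the grip in N (None keeps the last); returns when the fingers have stopped.
- manip.dwell(seconds).
- manip.inverse_kinematics(position, orientation): joint angles nearest the present ones, or None.
- manip.grab_frame(name): name is "scene" or "top"; returns (picture, depth): 480x640x3 uint8, red, green, blue; 480x640 float32, m along the optical axis (not along the pixel's ray), 0 where there is no reading.
- manip.get_calibration(name): a dict with "camera_matrix" (3x3 intrinsics, pixels), "R" (3x3) and "t" (3): a world point X has camera coordinates R X + t. Camera axes: x right, y down, z forward; pixel columns grow to the right and rows downward; lengths in m; the calibration is good to about 2 mm. A picture is of the moment at which its call begins. get_calibration takes no time and is no camera call.
A pose or a line that the arm cannot do raises manip.Unreachable and nothing moves.
- manip.sign_off(): hands the job in; it is judged then, once.
Trained networks look in the newest picture that a camera, given by its name, has taken for a name from the list of things; names that differ only in an ending like _2 or _b are one class to them, and where a whole thing is asked for, a point or a joint stands for the part that bears it (a point fixed in the world has none). Each returns a list of dicts, best first, with "confidence" (0 to 1); they miss things now and then, are a little off and sometimes report something else, mostly with a low value. They report only what shows in the picture. A call takes as long as a camera call. They do not tell look-alikes from the thing itself.
- manip.look_for(camera, name): "at" ([x, y, z] in m, in world coordinates, good to about 4 mm: the middle of the surface that is visible of it).
Readings, each from a call of its own:
- manip.current_time(): time.
- manip.current_qpos(): joint angles.
- manip.current_joint_vel(): joint speeds.
- manip.current_joint_torque(): joint torques, N m.
- manip.current_ee_pos(): TCP position.
- manip.current_tcp_rot(): TCP orientation.
- manip.current_force(): force on the tool from outside, world axes, zero at the start.
- manip.current_ft_torque(): the same for the moment, N m.
- manip.current_grip_width(): opening from 0.0 (shut) to 1.0 (fully open).
- manip.current_grip_force(): force on a finger pad.
Only numpy, scipy, OpenCV 4.12 (cv2) and the standard library are available. Lean on these libraries where they do the work, as an engineer would, in place of code of your own. Each camera call takes 0.05 s, during which the arm holds its last target. There are 200 camera calls.

## Working session

There is one attempt and no reset: what is moved stays moved. The work goes in short steps, each a Python script; the robot and the scene stay as the last script left them, time stands still between calls to the robot, and variables do not carry over. Pictures are saved under pics/ and viewed, at most 11 in all, crops included, and the job is handed in when it is done.

```bash
mkdir -p pics; python3 - <<'E'
from bench import manip
import cv2,numpy as np
for c in("scene","top"):
    p,d=manip.grab_frame(c); cv2.imwrite(f"pics/{c}0.png",p[:,:,::-1]); np.savez(f"{c}0.npz",p=p,d=d)
    k=manip.get_calibration(c); print(c,k["camera_matrix"].round(1).tolist(),k["R"].round(3).tolist(),k["t"].round(3).tolist())
    for n in("wand","cradle","blue_case","blue_socket","red_case","filter","gear","spanner"):
        for r in manip.look_for(c,n): print(n,np.round(r["at"],3),round(r["confidence"],2))
print(manip.current_time())
E
```

```text
scene [[528.1, 0.0, 321.5], [0.0, 528.1, 244.6], [0.0, 0.0, 1.0]] [[-0.5, 0.866, -0.011], [0.522, 0.291, -0.802], [-0.691, -0.407, -0.597]] [0.257, -0.216, 1.654]
wand [0.842 0.206 0.028] 0.95
wand [0.573 0.009 0.06 ] 0.62
wand [0.289 0.293 0.024] 0.58
cradle [0.603 0.014 0.002] 0.82
cradle [0.49  0.233 0.06 ] 0.32
blue_case [0.491 0.234 0.061] 0.97
blue_socket [0.502 0.215 0.077] 0.82
red_case [ 0.5   -0.169  0.058] 0.86
red_case [ 0.516 -0.194  0.074] 0.65
filter [ 0.39  -0.018  0.01 ] 0.65
filter [0.671 0.251 0.066] 0.64
filter [0.576 0.01  0.063] 0.47
gear [ 0.664 -0.248  0.016] 0.71
spanner [ 0.396 -0.016  0.008] 0.6
spanner [0.574 0.01  0.062] 0.48
spanner [ 0.664 -0.249  0.014] 0.21
top [[444.1, 0.0, 325.5], [0.0, 444.1, 239.8], [0.0, 0.0, 1.0]] [[0.129, -0.992, 0.001], [-0.97, -0.127, -0.209], [0.207, 0.026, -0.978]] [-0.033, 0.558, 0.928]
wand [0.82 0.2  0.03] 0.82
wand [0.56  0.009 0.069] 0.63
wand [0.273 0.285 0.03 ] 0.62
cradle [ 0.574 -0.003  0.006] 0.87
cradle [ 0.433 -0.027  0.01 ] 0.17
blue_case [0.458 0.205 0.091] 0.7
blue_socket [0.496 0.213 0.09 ] 0.66
red_case [ 0.473 -0.18   0.089] 0.58
filter [0.642 0.233 0.084] 0.64
gear [ 0.651 -0.25   0.014] 0.75
spanner [ 0.436 -0.027  0.01 ] 0.81
0.9
```

View pics/scene0.png

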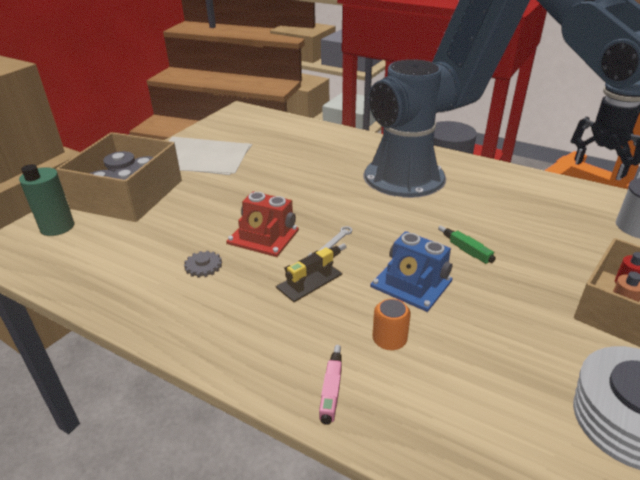

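View pics/top0.png

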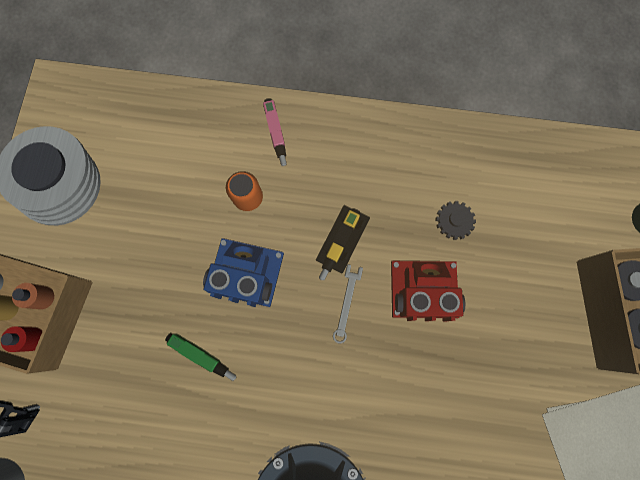

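The scene view shows the yellow wand in its cradle at about (312,265), nose at (342,247). The blue casting is at (415,265) with its tag at (408,266). The filter stands close by at (391,323), and the pink and green wands are look-alikes. In the top view the wand runs from the tail at (355,210) to the nose at (323,275), and the blue cup is at (243,253).

```bash
cat > h.py <<'E'
from bench import manip
import cv2,numpy as np
def cloud(c,p,d):
    k=manip.get_calibration(c); v,u=np.mgrid[:480,:640]; K=k["camera_matrix"]
    P=np.stack([(u-K[0,2])/K[0,0]*d,(v-K[1,2])/K[1,1]*d,d],-1)
    return (P-k["t"])@k["R"], cv2.cvtColor(p,cv2.COLOR_RGB2HSV), d>0
def near(X,c,r): return np.linalg.norm(X[...,:2]-np.array(c),axis=-1)<r
E
python3 - <<'E'
from h import *
for c in("scene","top"):
    z=np.load(f"{c}0.npz"); X,H,ok=cloud(c,z["p"],z["d"])
    b=ok&near(X,(.47,.21),.14)
    print(c,"bench z",np.percentile(X[ok&near(X,(.55,.1),.3)][:,2],[2,10,25]))
    blue=b&(H[...,0]>100)&(H[...,0]<125)&(H[...,1]>110)
    B=X[blue]; print("blue",len(B),B.min(0).round(3),B.max(0).round(3))
    F=B[B[:,2]<.022]; print("foot rect",cv2.minAreaRect((F[:,:2]*1000).astype(np.float32)), "z",np.median(F[:,2]))
    R=cv2.minAreaRect((B[:,:2]*1000).astype(np.float32)); print("all rect",R)
    # sloped pad: RANSAC
    rng=np.random.default_rng(0);best=(0,)
    Q=B[B[:,2]>.04]
    for _ in range(3000):
        t=Q[rng.choice(len(Q),3,False)]; n=np.cross(t[1]-t[0],t[2]-t[0]); l=np.linalg.norm(n)
        if l<1e-5: continue
        n/=l; n*=np.sign(n[2])
        if abs(n[2]-.643)>.1 or n[0]<.5: continue
        m=abs((Q-t[0])@n)<.002
        if m.sum()>best[0]: best=(m.sum(),m)
    I=Q[best[1]]; o=I.mean(0); n=np.linalg.svd(I-o)[2][2]; n*=np.sign(n[2])
    print("pad",best[0],o.round(4),n.round(3),"az",np.degrees(np.arctan2(n[1],n[0])),"d",o@n)
    br=b&(H[...,0]>12)&(H[...,0]<32)&(H[...,1]>60)&(X[...,2]>.04)&near(X,(.51,.21),.05)
    T=X[br]; print("brass",len(T),T.mean(0).round(4),"depth",np.percentile((T-o)@n,[5,25,50,75,95]).round(4))
    w=ok&near(X,(.57,.01),.13)
    Y=X[w&(H[...,0]>20)&(H[...,0]<34)&(H[...,1]>150)&(X[...,2]>.03)]
    print("yellow",len(Y),Y.mean(0).round(4),Y[:,2].max(),cv2.minAreaRect((Y[:,:2]*1000).astype(np.float32)))
    D=X[w&(H[...,2]<75)&(X[...,2]<.02)]
    print("plate",len(D),cv2.minAreaRect((D[:,:2]*1000).astype(np.float32)))
    A=X[w&((H[...,2]<75)|((H[...,0]>20)&(H[...,0]<34)&(H[...,1]>150)))]
    print("wand+cradle",cv2.minAreaRect((A[:,:2]*1000).astype(np.float32)))
    y0,x0=(200,250) if c=="scene" else (190,190)
    cv2.imwrite(f"pics/{c}crop.png",cv2.resize(z["p"][y0:y0+130,x0:x0+210,::-1],None,fx=3.8,fy=3.8,interpolation=cv2.INTER_CUBIC))
E
```

```text
scene bench z [-7.51122588e-01 -2.26727801e-03 -6.80779126e-04]
blue 2112 [0.411 0.141 0.006] [0.545 0.297 0.106]
foot rect ((479.35235595703125, 218.41409301757812), (146.88250732421875, 120.70840454101562), 84.7081069946289) z 0.012044234107882537
all rect ((475.45037841796875, 218.4526824951172), (146.37640380859375, 128.18692016601562), 84.08865356445312)
pad 337 [0.5061 0.2139 0.0788] [ 0.764 -0.078  0.64 ] az -5.85590408893439 d 0.42043329316632927
brass 236 [0.4954 0.2136 0.0726] depth [-0.0155 -0.0137 -0.0121 -0.0107 -0.0083]
yellow 226 [0.5862 0.0132 0.0547] 0.06727345168497413 ((580.0445556640625, 13.7864990234375), (27.250564575195312, 120.45875549316406), 62.03277587890625)
plate 187 ((584.7734375, 9.885257720947266), (58.439842224121094, 141.1106719970703), 69.26361846923828)
wand+cradle ((574.9056396484375, 13.62115478515625), (58.439842224121094, 162.21334838867188), 69.26361846923828)
top bench z [-0.00353819 -0.00202521 -0.00079129]
blue 2213 [0.394 0.135 0.003] [0.539 0.29  0.107]
foot rect ((466.4029846191406, 214.76318359375), (148.7014617919922, 134.0892333984375), 84.4568099975586) z 0.01228161281029584
all rect ((465.565673828125, 214.74847412109375), (148.7020263671875, 135.65750122070312), 84.55380249023438)
pad 163 [0.4601 0.211  0.0915] [ 0.68  -0.063  0.73 ] az -5.261593648361476 d 0.36657466642032693
brass 64 [0.5006 0.2133 0.0685] depth [0.0076 0.0092 0.0102 0.0111 0.013 ]
yellow 305 [0.56   0.0064 0.0638] 0.06980809113976025 ((573.330810546875, 2.5506324768066406), (26.694904327392578, 119.42033386230469), 70.82979583740234)
plate 812 ((561.6124877929688, -14.206108093261719), (172.31826782226562, 162.0069580078125), 42.68730926513672)
wand+cradle ((544.4286499023438, -34.4075927734375), (158.1434326171875, 189.4429168701172), 71.488037109375)
```

View pics/scenecrop.png

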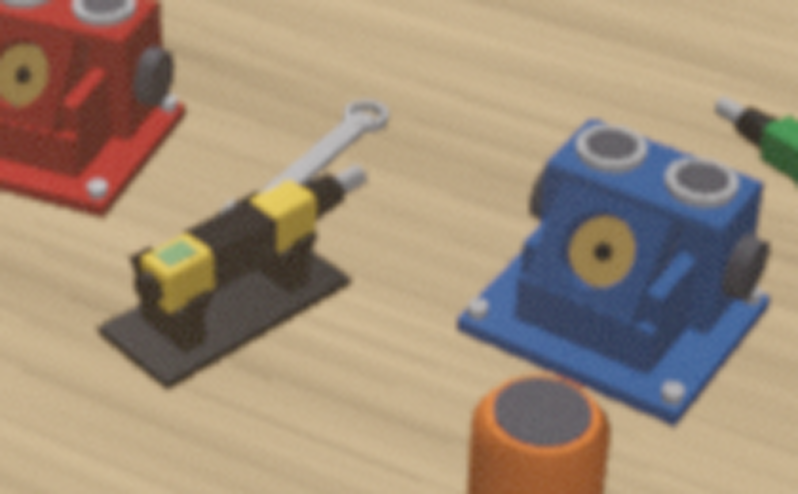

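View pics/topcrop.png

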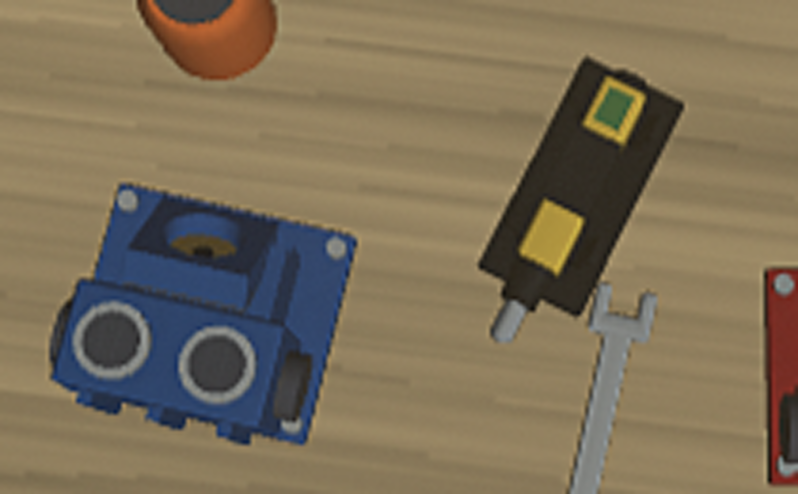

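The crops show the plate and foot corners clearly. In the scene crop the brass disc is centred at about (602,251) with a dark middle. In the top crop the plate corners are at (585,57), (684,103), (582,315) and (480,267), and the blue foot corners are at (122,184), (357,236) and (305,443). I'll intersect these pixels with known heights.

```bash
cat >> h.py <<'E'
def ray(c,px,z,off,s=3.8):
    k=manip.get_calibration(c); u=(np.array(px,float)+.5)/s-.5+np.array(off)
    d=k["R"].T@np.linalg.inv(k["camera_matrix"])@np.r_[u,1]; C=-k["R"].T@k["t"]
    return C+d*(z-C[2])/d[2]
E
python3 - <<'E'
from h import *
so,to=(250,200),(190,190)
r=np.round
P=[ray("top",p,.008,to) for p in((585,57),(684,103),(582,315),(480,267))]
print("cradle top corners",r(P,4)[:,:2].tolist(),"mean",r(np.mean(P,0),4))
dx=(P[0]+P[1]-P[2]-P[3]); print("yaw",np.degrees(np.arctan2(dx[1],dx[0])),np.linalg.norm(dx)/2)
S=[ray("scene",p,.008,so) for p in((102,330),(167,383),(350,277))]
print("scene",r(S,4)[:,:2].tolist(), "centre",r((S[0]+S[2])/2 if 0 else (S[0]+S[2])/2,4))
dx=S[1]-S[2];print("yaw",np.degrees(np.arctan2(dx[1],dx[0])),np.linalg.norm(dx),np.linalg.norm(S[0]-S[1]))
F=[ray("top",p,.012,to) for p in((122,184),(357,236),(305,443))]
c=(F[0]+F[2])/2; print("foot top",r(F,4)[:,:2].tolist(),"c",r(c,4)); d=F[0]-F[1];a=np.arctan2(d[1],d[0])-np.pi/2;print(np.degrees(a),np.linalg.norm(d),np.linalg.norm(F[1]-F[2]), "sock",c+.035*np.array([np.cos(a),np.sin(a),0]))
F=[ray("scene",p,.012,so) for p in((675,414),(459,319),(770,296))]
c=(F[1]+F[2])/2; print("foot scene",r(F,4)[:,:2].tolist(),"c",r(c,4)); d=F[0]-F[1];a=np.arctan2(d[1],d[0])-np.pi/2;print(np.degrees(a),np.linalg.norm(d),np.linalg.norm(F[0]-F[2]), "sock",c+.035*np.array([np.cos(a),np.sin(a),0]))
# tag centre
z=np.load("scene0.npz");X,H,ok=cloud("scene",z["p"],z["d"])
u=(602/3.8+250,251/3.8+200); print("tag pt depth",X[int(u[1])-2:int(u[1])+3,int(u[0])-2:int(u[0])+3].reshape(-1,3).mean(0))
print("wand yellow centres top",[r(ray("top",p,.065,to),4) for p in((616,111),(552,237))], "nose tip",r(ray("top",(500,336),.05,to),4))
E
```

```text
cradle top corners [[0.6593, 0.0093], [0.6377, -0.0555], [0.4975, -0.0086], [0.5187, 0.0567]] mean [5.783e-01 5.000e-04 8.000e-03]
yaw -18.554997218140475 0.1480888519310792
scene [[0.6392, -0.0484], [0.6599, 0.0118], [0.5206, 0.0599]] centre [0.5799 0.0058 0.008 ]
yaw -19.047188630823843 0.14736757746850798 0.06365599331060635
foot top [[0.5407, 0.2813], [0.5273, 0.1335], [0.3996, 0.1455]] c [0.4701 0.2134 0.012 ]
-5.17685508572978 0.14848246789830985 0.1283098048281952 sock [0.50498713 0.21023714 0.012     ]
foot scene [[0.5422, 0.2839], [0.5277, 0.1392], [0.4144, 0.2971]] c [0.471  0.2181 0.012 ]
-5.720935063765269 0.1454551812380452 0.12842698441682404 sock [0.50586439 0.21464267 0.012     ]
tag pt depth [0.53119691 0.22574854 0.10114983]
wand yellow centres top [array([ 0.6118, -0.0125,  0.065 ]), array([0.5322, 0.0153, 0.065 ])] nose tip [0.4732 0.038  0.05  ]
```

```bash
cat >> h.py <<'E'
A=np.radians(-5.5); YW=np.radians(-19.0)
CR=np.array([.579,.003,.05])
n=np.array([np.cos(A)*np.cos(np.radians(40)),np.sin(A)*np.cos(np.radians(40)),np.sin(np.radians(40))])
SOCK=np.array([.5054,.2128,.080])
def W(x,yaw):
    y=np.array([-np.sin(yaw),np.cos(yaw),0]); return np.c_[x,y,np.cross(x,y)]
def tool(Wm,o,s): # wand pose -> tcp pose, s=+-1 choice of half turn
    R=np.c_[s*Wm[:,0],-s*Wm[:,1],-Wm[:,2]]; return o+.019*R[:,2],R
WC=W(np.array([np.cos(YW),np.sin(YW),0]),YW); WR=W(n,A)
def read_pose(dist,s,sock=SOCK): return tool(WR,sock+(.110+dist)*n,s)
E
cat > g.py <<'E'
from h import *
for s in(1,-1):
    for nm,(p,R) in dict(above=tool(WC,CR+[0,0,.12],s),grasp=tool(WC,CR,s),pre=read_pose(.06,s),inn=read_pose(-.015,s)).items():
        q=manip.inverse_kinematics(p,R); print(s,nm,p.round(3),None if q is None else np.round(q,2))
E
python3 g.py
```

```text
1 above [0.579 0.003 0.151] [-0.08  0.46  1.62 -0.    1.06  1.83]
1 grasp [0.579 0.003 0.031] [-0.08  0.62  1.7  -0.    0.82  1.83]
1 pre [0.647 0.199 0.175] [ 0.35  0.4   1.85 -0.87  0.37  2.76]
1 inn [0.59  0.205 0.127] None
-1 above [0.579 0.003 0.151] [-0.08  0.46  1.62 -0.    1.06 -1.31]
-1 grasp [0.579 0.003 0.031] [-0.08  0.62  1.7  -0.    0.82 -1.31]
-1 pre [0.647 0.199 0.175] [ 0.35  0.4   1.85 -0.87  0.37 -0.38]
-1 inn [0.59  0.205 0.127] [ 0.41  0.41  2.   -1.27  0.33  0.09]
```

```bash
python3 - <<'E'
from h import *
manip.set_gripper(.65,90)
p,R=tool(WC,CR+[0,0,.12],-1); manip.move_ptp(p,R)
p,R=tool(WC,CR,-1); manip.move_l(p,R)
f0=manip.current_force(); manip.set_gripper(0.0,90)
print(manip.current_grip_width(),manip.current_grip_force(),f0,manip.current_force(),manip.current_time())
manip.move_l(p+[0,0,.13],R)
print(manip.current_force(),manip.current_ft_torque(),manip.current_grip_width())
p,R=read_pose(.05,-1); manip.move_ptp(p,R); manip.dwell(.3)
print("F",manip.current_force(),manip.current_ee_pos()-p,manip.current_time())
P,d=manip.grab_frame("scene"); np.savez("s1.npz",p=P,d=d)
cv2.imwrite("pics/s1.png",cv2.resize(P[170:320,310:510,::-1],None,fx=4,fy=4,interpolation=cv2.INTER_CUBIC))
P,d=manip.grab_frame("top"); np.savez("t1.npz",p=P,d=d)
cv2.imwrite("pics/t1.png",cv2.resize(P[170:320,160:360,::-1],None,fx=4,fy=4,interpolation=cv2.INTER_CUBIC))
E
```

```text
0.2510799724639902 88.0089595913887 [0.21755337 0.87371361 0.93454691] [-3.59562409 -0.60277539 10.24025118] 5.0583
[-0.2164814  -0.68295818 -3.03885281] [ 0.01953997 -0.00579025  0.02147562] 0.23383605154819895
F [-0.29158861  0.52819986 -0.53277864] [ 3.94752262e-04 -8.74595675e-04  6.90884530e-05] 7.3083
```

View pics/s1.png

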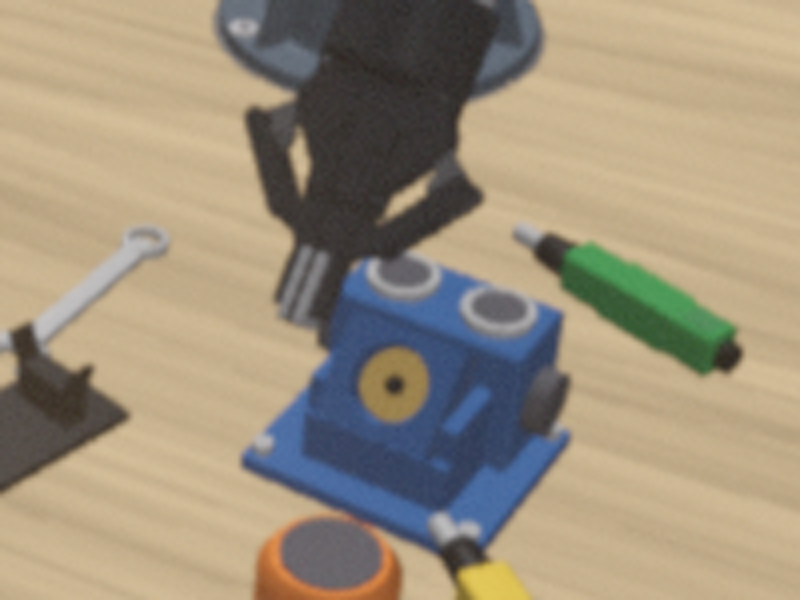

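View pics/t1.png

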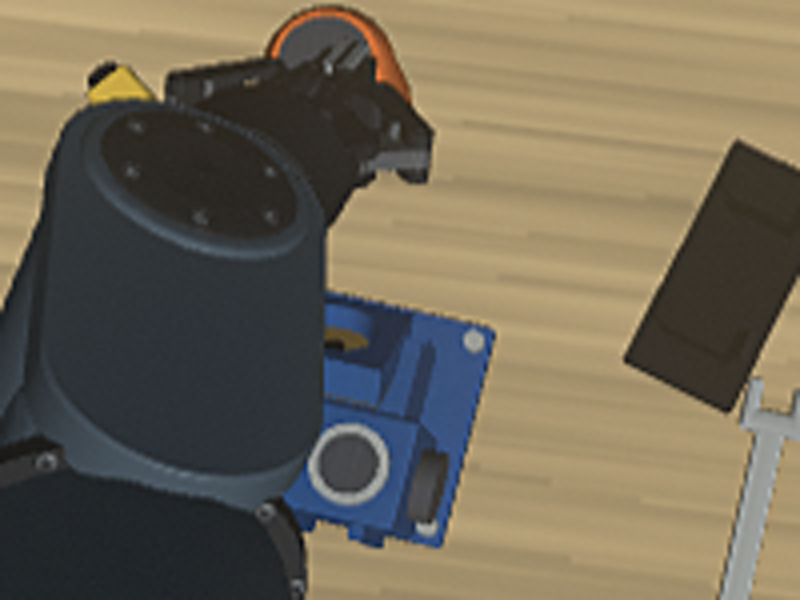

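The scene crop shows the wand is not in the hand. It sits at about (440,520) in the crop, near the filter, so I need the whole view.

```bash
python3 - <<'E'
from h import *
z=np.load("s1.npz"); P=z["p"]; cv2.imwrite("pics/s1full.png",P[:,:,::-1])
k=manip.get_calibration("scene")
def pj(X): c=k["R"]@X+k["t"]; u=k["camera_matrix"]@c; return (u[:2]/u[2]).round(0)
e=manip.current_ee_pos(); print("tcp px",pj(e),e,manip.current_tcp_rot()[:,2],"wand tip expected",pj(SOCK+.05*n))
print(manip.current_grip_width(),manip.current_grip_force(),manip.current_force(),manip.current_qpos())
for r in manip.look_for("scene","wand")+manip.look_for("scene","wand_tip"): print(r)
E
```

```text
tcp px [377. 266.] [0.63976551 0.19936015 0.16831525] [ 0.63973715 -0.06223322 -0.76607011] wand tip expected [399. 263.]
0.0030432589834954813 0.0 [-0.30686351 -0.37263193  0.43122719] [ 0.35764064  0.39722553  1.87149463 -0.91792397  0.36325562 -0.32751326]
{'at': [0.6093, 0.3407, 0.0277], 'confidence': 0.95}
{'at': [0.2871, 0.2937, 0.0257], 'confidence': 0.78}
{'at': [0.8434, 0.2052, 0.0319], 'confidence': 0.7}
{'at': [0.8444, 0.2083, 0.0325], 'confidence': 0.89}
{'at': [0.6147, 0.3382, 0.0326], 'confidence': 0.77}
{'at': [0.2887, 0.2949, 0.0227], 'confidence': 0.58}
{'at': [0.5133, -0.1998, 0.0744], 'confidence': 0.51}
```

View pics/s1full.png

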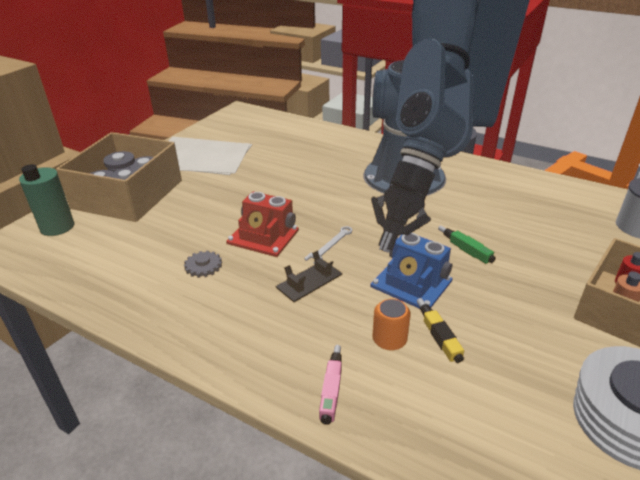

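The wand has slipped out and lies at about (441,332) beside the filter and the blue foot. The filter is still standing at (391,323). The fingertips at about (386,247) are not where the TCP projects, so I'll check the camera against the kinematics.

```bash
python3 - <<'E'
from h import *
e=manip.current_ee_pos(); zt=manip.current_tcp_rot()[:,2]
for c,f in(("scene","s1.npz"),("top","t1.npz")):
    z=np.load(f); X,H,ok=cloud(c,z["p"],z["d"]); k=manip.get_calibration(c)
    u=k["camera_matrix"]@(k["R"]@e+k["t"]); print(c,"tcp px",(u[:2]/u[2]).round(1), "depth there",(k["R"]@e+k["t"])[2],X[int(u[1]/u[2]),int(u[0]/u[2])])
    m=ok&(np.linalg.norm(X-e,axis=-1)<.09)&(X[...,2]>.115)
    Q=X[m]; s=(Q-e)@zt; print(len(Q)); i=np.argsort(-s)[:12]; print(np.c_[Q[i],s[i]].round(3)); print(np.argwhere(m)[i][:,::-1].mean(0))
# yellow wand on table
for c,f in(("scene","s1.npz"),("top","t1.npz")):
    z=np.load(f); X,H,ok=cloud(c,z["p"],z["d"])
    Y=X[ok&near(X,(.61,.34),.1)&(H[...,0]>20)&(H[...,0]<34)&(H[...,1]>150)]
    print(len(Y),Y.mean(0),Y[:,2].max(),cv2.minAreaRect((Y[:,:2]*1000).astype(np.float32)))
    B=X[ok&near(X,(.61,.34),.11)&(X[...,2]>.008)&((H[...,2]<75)|((H[...,0]>20)&(H[...,0]<34)&(H[...,1]>150)))]
    print(len(B),B.mean(0),cv2.minAreaRect((B[:,:2]*1000).astype(np.float32)))
E
```

```text
scene tcp px [376.9 265.7] depth there 1.0298221390616595 [0.44884649 0.11672699 0.00300512]
556
[[ 0.627  0.207  0.198 -0.032]
 [ 0.624  0.195  0.197 -0.032]
 [ 0.618  0.21   0.191 -0.032]
 [ 0.628  0.203  0.2   -0.032]
 [ 0.625  0.208  0.198 -0.032]
 [ 0.626  0.198  0.199 -0.032]
 [ 0.625  0.204  0.198 -0.033]
 [ 0.622  0.209  0.196 -0.033]
 [ 0.626  0.2    0.201 -0.033]
 [ 0.626  0.206  0.2   -0.034]
 [ 0.626  0.196  0.201 -0.034]
 [ 0.617  0.209  0.192 -0.034]]
[383.08333333 250.08333333]
top tcp px [252.5 179.6] depth there 0.9014111436975875 [0.66885747 0.21928615 0.08429812]
214
[[ 0.625  0.194  0.197 -0.031]
 [ 0.626  0.193  0.2   -0.033]
 [ 0.626  0.199  0.204 -0.036]
 [ 0.626  0.2    0.204 -0.036]
 [ 0.623  0.212  0.201 -0.037]
 [ 0.625  0.202  0.205 -0.037]
 [ 0.623  0.196  0.207 -0.04 ]
 [ 0.62   0.194  0.205 -0.04 ]
 [ 0.622  0.194  0.206 -0.04 ]
 [ 0.623  0.194  0.207 -0.04 ]
 [ 0.623  0.198  0.207 -0.04 ]
 [ 0.619  0.189  0.205 -0.041]]
[249.58333333 181.33333333]
467 [0.61619715 0.34560578 0.02626963] 0.03440806241885664 ((606.97216796875, 339.9981994628906), (119.32131958007812, 28.574283599853516), 48.613582611083984)
1164 [0.6035078  0.31626365 0.08915834] ((598.3977661132812, 319.5523986816406), (173.53076171875, 69.67655944824219), 70.05369567871094)
80 [0.63852542 0.37269983 0.02815338] 0.03230630424945764 ((640.1483154296875, 370.8489990234375), (19.52635955810547, 39.93213653564453), 8.64775276184082)
254 [0.60697297 0.29933176 0.16172075] ((640.0042114257812, 301.2039794921875), (168.34384155273438, 95.55007934570312), 64.09896087646484)
```

```bash
python3 - <<'E'
from h import *
e=np.array([.184,.518,.2])
for c in("scene","top"):
    z=np.load(f"{c}0.npz"); X,H,ok=cloud(c,z["p"],z["d"])
    m=ok&near(X,e[:2],.1)&(X[...,2]>.15)&(X[...,2]<.4); Q=X[m]
    print(c,len(Q),np.sort(Q[:,2])[:8].round(3)); 
    L=Q[Q[:,2]<Q[:,2].min()+.025]; print("low pts xy range",L.min(0).round(3),L.max(0).round(3),L.mean(0).round(3))
# now: finger segment lateral offsets in tool frame
e=manip.current_ee_pos(); R=manip.current_tcp_rot()
for c,f in(("scene","s1.npz"),("top","t1.npz")):
    z=np.load(f); X,H,ok=cloud(c,z["p"],z["d"]); m=ok&(np.linalg.norm(X-e,axis=-1)<.08)&(X[...,2]>.13)
    T=(X[m]-e)@R
    for a in(-.035,-.045,-.055):
        t=T[(T[:,2]>a-.006)&(T[:,2]<a+.006)]; print(c,a,len(t),t.min(0).round(3) if len(t) else"",t.max(0).round(3)if len(t) else"")
E
```

```text
scene 2706 [0.242 0.243 0.243 0.245 0.245 0.245 0.246 0.246]
low pts xy range [0.158 0.464 0.242] [0.217 0.575 0.267] [0.19  0.517 0.257]
top 974 [0.245 0.247 0.248 0.248 0.249 0.25  0.25  0.251]
low pts xy range [0.164 0.462 0.245] [0.182 0.474 0.269] [0.175 0.467 0.26 ]
scene -0.035 56 [-0.013 -0.011 -0.041] [ 0.011  0.013 -0.032]
scene -0.045 93 [-0.016 -0.013 -0.051] [ 0.006  0.016 -0.039]
scene -0.055 96 [-0.016 -0.013 -0.061] [ 0.005  0.016 -0.049]
top -0.035 14 [-0.013 -0.012 -0.041] [-0.008  0.011 -0.031]
top -0.045 41 [-0.013 -0.015 -0.051] [ 0.001  0.013 -0.04 ]
top -0.055 39 [-0.013 -0.015 -0.061] [-0.002  0.012 -0.049]
```

Both cameras, in the start frame and now, put the real fingertips about 30 mm short of the reported TCP along the tool axis. That is why I only gripped the wand's top edge. I'll use a 49 mm offset from the reported TCP to the grasp point, and check how the wand lies.

```bash
python3 - <<'E'
from h import *
q=manip.current_qpos(); 
p,R=manip.current_ee_pos(),manip.current_tcp_rot()
manip.move_l(np.array([.55,.05,.26]),R,.3)   # clear the views
for c,b in(("scene",(340,290,130,80)),("top",(150,170,130,110))):
    P,d=manip.grab_frame(c); np.savez(c[0]+"2.npz",p=P,d=d)
    x,y,w,h=b; cv2.imwrite(f"pics/{c}2.png",cv2.resize(P[y:y+h,x:x+w,::-1],None,fx=5,fy=5,interpolation=cv2.INTER_CUBIC))
    X,H,ok=cloud(c,P,d)
    m=ok&near(X,(.61,.34),.1)&(H[...,0]>20)&(H[...,0]<34)&(H[...,1]>150); Y=X[m]
    print(len(Y),Y.mean(0),np.percentile(Y[:,2],[50,90,98]),cv2.minAreaRect((Y[:,:2]*1000).astype(np.float32)))
    print("filter",[ (np.round(r["at"],3),r["confidence"]) for r in manip.look_for(c,"filter")][:2])
print(manip.current_time())
a=cv2.imread("pics/scene2.png");b=cv2.imread("pics/top2.png");
cv2.imwrite("pics/c2.png",cv2.resize(np.vstack([cv2.resize(a,(650,400)),b]),(520,760))[:600] if 0 else cv2.resize(np.hstack([cv2.copyMakeBorder(a,0,150,0,0,0),b]),(800,340)))
E
```

```text
468 [0.61586282 0.34499313 0.02612966] [0.02816749 0.03154312 0.03329838] ((605.34814453125, 338.2585754394531), (127.86459350585938, 28.77027130126953), 48.49834060668945)
filter [(array([0.671, 0.25 , 0.069]), 0.7)]
349 [0.60147445 0.33517842 0.02993291] [0.03003388 0.03299095 0.03445117] ((603.7189331054688, 337.7273864746094), (119.32379150390625, 28.64225959777832), 48.461788177490234)
filter [(array([0.64 , 0.233, 0.083]), 0.79)]
8.7667
```

View pics/c2.png

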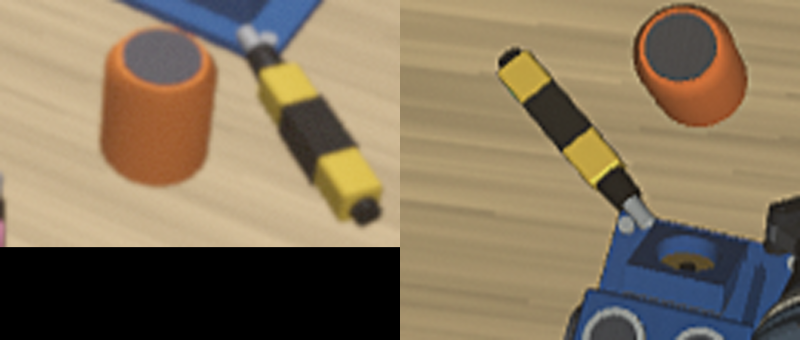

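The filter has not moved. The wand lies with no green patch visible, so it is rolled over. Its tail is at the upper left of the top view, and its nose rests by the blue foot corner. Next I'll measure its tilt and regrasp with the corrected offset.

```bash
sed -i 's/o+.019\*R/o+.049*R/' h.py; cat >> h.py <<'E'
YB=np.radians(48.5); WB=W(np.array([np.cos(YB),np.sin(YB),0]),YB); OB=np.array([.6045,.338,.015])
E
python3 - <<'E'
from h import *
for c in("s2","t2"):
    z=np.load(c+".npz"); X,H,ok=cloud({"s2":"scene","t2":"top"}[c],z["p"],z["d"])
    T=(X-OB)@WB; m=ok&(abs(T[...,0])<.058)&(abs(T[...,1])<.010)&(T[...,2]>.005)&(T[...,2]<.03); t=T[m]
    c1=np.linalg.lstsq(np.c_[t[:,:2],np.ones(len(t))],t[:,2],rcond=None)[0]; print("plane slope x,y,h0",c1.round(4),len(t))
    g=ok&near(X,(.65,.40),.12)&(X[...,2]<.006)&(H[...,1]<140); print("bench z",np.median(X[g][:,2]))
    # pin/neck points
    for a in(-.075,-.095,-.105):
        s=T[ok&(abs(T[...,0]-a)<.006)&(abs(T[...,1])<.012)&(T[...,2]>-.01)&(T[...,2]<.03)]; print(a,len(s),s[:,1].mean() if len(s) else"",np.percentile(s[:,2],95) if len(s) else "")
for s in(1,-1):
    for nm,(p,R) in dict(above=tool(WB,OB+[0,0,.12],s),grasp=tool(WB,OB,s),pre=read_pose(.06,s),inn=read_pose(-.017,s),crab=tool(WC,CR+[0,0,.1],s),cr=tool(WC,CR,s)).items():
        q=manip.inverse_kinematics(p,R); print(s,nm,p.round(3),None if q is None else np.round(q,2))
E
```

```text
plane slope x,y,h0 [-0.0295  0.0216  0.0149] 418
bench z 3.2920572649235746e-05
-0.075 44 -0.0026912819969111585 0.015816036860839808
-0.095 35 -0.00027562929781100004 0.011583061648867094
-0.105 38 -0.002907731236933018 0.011694045559874534
plane slope x,y,h0 [-0.0317 -0.0228  0.0152] 408
bench z 0.0002102280555552492
-0.075 53 0.0002213069611826177 0.01677934166952325
-0.095 39 0.002233309265430055 0.011971180852474348
-0.105 44 0.0018551274574835545 0.013085481481149299
1 above [0.604 0.338 0.086] [ 0.44  0.73  1.33 -0.    1.08  1.17]
1 grasp [ 0.604  0.338 -0.034] [ 0.44  0.88  1.37 -0.    0.89  1.17]
1 pre [0.666 0.197 0.152] [ 0.34  0.46  1.82 -0.93  0.34  2.81]
1 inn [0.608 0.203 0.102] None
1 crab [0.579 0.003 0.101] [-0.08  0.52  1.66 -0.    0.96  1.83]
1 cr [0.579 0.003 0.001] [-0.08  0.67  1.7  -0.    0.77  1.83]
-1 above [0.604 0.338 0.086] [ 0.44  0.73  1.33 -0.    1.08 -1.97]
-1 grasp [ 0.604  0.338 -0.034] [ 0.44  0.88  1.37 -0.    0.89 -1.97]
-1 pre [0.666 0.197 0.152] [ 0.34  0.46  1.82 -0.93  0.34 -0.33]
-1 inn [0.608 0.203 0.102] [ 0.39  0.47  1.98 -1.4   0.31  0.2 ]
-1 crab [0.579 0.003 0.101] [-0.08  0.52  1.66 -0.    0.96 -1.31]
-1 cr [0.579 0.003 0.001] [-0.08  0.67  1.7  -0.    0.77 -1.31]
```

```bash
sed -i 's/o+.049\*R/o+.0445*R/' h.py; cat >> h.py <<'E'
OB[2]=.0155; xb=np.array([np.cos(YB),np.sin(YB),-.0305]); WB=W(xb/np.linalg.norm(xb),YB)
E
python3 - <<'E'
from h import *
manip.set_gripper(.65,100)
p,R=tool(WB,OB+[0,0,.12],-1); manip.move_ptp(p,R)
p,R=tool(WB,OB,-1); manip.move_l(p,R,.12); print("down F",manip.current_force(),manip.current_ee_pos()-p)
manip.set_gripper(0.0,100); print("grip",manip.current_grip_width(),manip.current_grip_force(),manip.current_force())
manip.move_l(p+[0,0,.15],R,.12); manip.dwell(.2)
print("lift",manip.current_grip_width(),manip.current_grip_force(),manip.current_force(),manip.current_ft_torque(),manip.current_time())
E
```

```text
down F [-0.1318505  -0.17189981  0.14374474] [0.00054464 0.00027808 0.00094764]
grip 0.33328991475968456 98.37673544883728 [ 0.27808564 -1.39800458  6.83414521]
lift 0.3268863216609014 98.64283561706543 [-5.98789646e-01 -2.78129351e-03 -3.35031615e+00] [ 0.06374623 -0.0360987   0.02260495] 13.7083
```

```bash
cat > m.py <<'E'
from h import *
def look(tag,dist):
    O=SOCK+(.110+dist)*n
    for c in("scene","top"):
        P,d=manip.grab_frame(c); np.savez(f"{c}{tag}.npz",p=P,d=d); X,H,ok=cloud(c,P,d); T=(X-O)@WR
        y=ok&(H[...,0]>20)&(H[...,0]<34)&(H[...,1]>130)&(np.linalg.norm(T,axis=-1)<.09); t=T[y]
        print(c,"yellow",len(t),"min",t.min(0).round(4),"max",t.max(0).round(4))
        for nm,lo,hi in(("tail",.02,.058),("front",-.058,-.02)):
            s=t[(t[:,0]>lo)&(t[:,0]<hi)]; 
            if len(s): print(" ",nm,"y pct",np.percentile(s[:,1],[2,50,98]).round(4),"z pct",np.percentile(s[:,2],[2,50,98]).round(4))
        s=T[ok&(T[...,0]>-.125)&(T[...,0]<-.09)&(abs(T[...,1])<.02)&(abs(T[...,2])<.02)]
        if len(s): print("  pin",len(s),"xmin",s[:,0].min().round(4),"y",np.percentile(s[:,1],[5,50,95]).round(4),"z",np.percentile(s[:,2],[5,50,95]).round(4))
E
python3 - <<'E'
from m import *
p,R=read_pose(.08,-1); manip.move_ptp(p,R)
p,R=read_pose(.04,-1); manip.move_l(p,R,.12); manip.dwell(.2)
print(manip.current_grip_width(),manip.current_force(),manip.current_time(),manip.current_ee_pos()-p)
look("3",.04)
P=np.load("scene3.npz")["p"]; cv2.imwrite("pics/s3.png",cv2.resize(P[190:320,340:500,::-1],None,fx=4.6,fy=4.6,interpolation=cv2.INTER_CUBIC))
E
```

```text
0.3312740621264979 [-0.0932313  -0.01469001 -3.36718171] 15.75 [7.39900613e-04 6.51769074e-05 7.09671473e-04]
scene yellow 192 min [-0.065  -0.0245 -0.0134] max [0.0709 0.018  0.0144]
  tail y pct [-0.002   0.0156  0.0173] z pct [-0.0128  0.0075  0.0134]
  front y pct [0.015  0.0163 0.0179] z pct [-0.0119 -0.003   0.0094]
  pin 10 xmin -0.1062 y [0.0046 0.0085 0.0099] z [-0.0043  0.0005  0.0054]
top yellow 332 min [ 0.0243 -0.0165 -0.0124] max [0.0622 0.0133 0.0163]
  tail y pct [-0.016  -0.0042  0.0124] z pct [-0.0086  0.0121  0.0152]
  pin 40 xmin -0.1055 y [-0.0065 -0.0021  0.0033] z [0.0004 0.0043 0.0068]
```

View pics/s3.png

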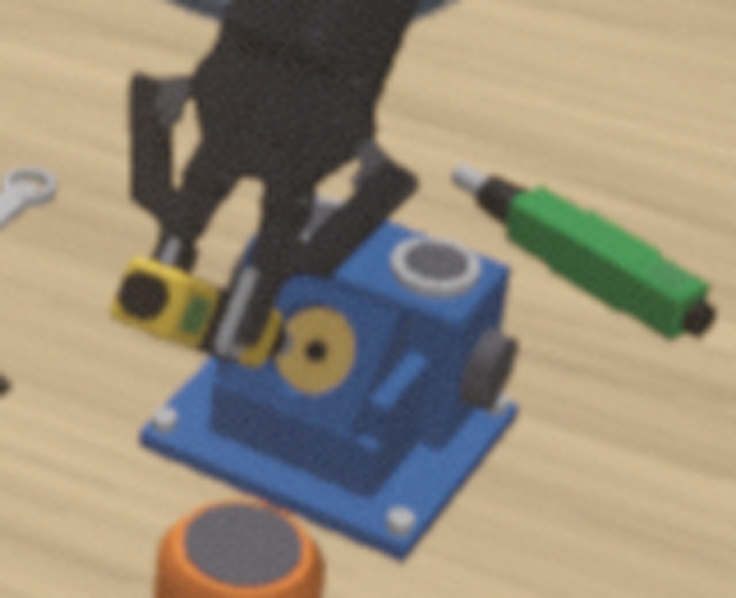

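The wand is held firmly in line with the socket axis. Its green patch now faces +y, so it is rolled about its own axis, which does not matter for the round nose. The tag disc is centred at about (316,350) in the crop, which is full-image (408.7,266.1). I'll check that pixel against the model, then press under force control.

```bash
cat > press.py <<'E'
from h import *
k=manip.get_calibration("scene"); K=k["camera_matrix"]
def tagxy(px,depth): # tag centre in wand/socket axes from a pixel
    d=k["R"].T@np.linalg.inv(K)@np.r_[px,1]; C=-k["R"].T@k["t"]; O=SOCK-depth*n
    X=C+d*((O-C)@n)/(d@n); return (X-O)@WR[:,1:]
for dp in(.008,.012): print("tag offset (across, upslope) scene",tagxy((408.5,266.0),dp).round(4))
off=tagxy((408.5,266.0),.012)
if np.abs(off).max()>.005: raise SystemExit("off")
def fn(m=6):
    v=[]
    for _ in range(m): v.append(manip.current_force()); manip.dwell(.01)
    return np.mean(v,0)
def go(d,v): p,R=read_pose(d,-1); manip.move_l(p,R,v)
go(.010,.1); manip.dwell(.2); f0=fn(); print("f0",f0)
d=.001; go(d,.04); F=0
while d>-.022:
    manip.dwell(.05); f=fn(4)-f0; F=f@n; print(round(d*1e3,1),F.round(2),end=" | ")
    if F>9: break
    d-= .001 if F<1.5 else float(np.clip((10-F)/3.2*1e-3,.0002,.001)); go(d,.02)
print("\nhold",f.round(2),manip.current_time())
for i in range(8): manip.dwell(.2); f=manip.current_force()-f0; print((f@n).round(1),end=" ")
print(manip.current_time(),"grip",manip.current_grip_width(),"side",(f@WR).round(2))
E
python3 press.py
```

```text
tag offset (across, upslope) scene [0.0029 0.0002]
tag offset (across, upslope) scene [0.0016 0.0001]
f0 [ 0.00994617 -0.46233033 -2.73319123]
1.0 -0.12 | 0.0 -0.07 | -1.0 -0.16 | -2.0 0.0 | -3.0 -0.47 | -4.0 0.04 | -5.0 -0.04 | -6.0 -0.05 | -7.0 -0.34 | -8.0 -0.52 | -9.0 -0.07 | -10.0 -0.21 | -11.0 -0.31 | -12.0 -0.16 | -13.0 1.08 | -14.0 3.29 | -15.0 5.87 | -16.0 7.87 | -16.7 8.36 | -17.2 9.5 | 
hold [ 7.06 -0.53  6.35] 23.3417
10.3 9.8 9.1 9.5 9.7 8.6 9.8 9.9 24.9417 grip 0.3302487357697439 side [ 9.91  0.89 -0.71]
```

The nose was held at about 9.6 N, roughly 2.9 mm pressed in, for 1.6 s. Now I'll back off and return the wand.

```bash
python3 - <<'E'
from h import *
p,R=read_pose(.02,-1); manip.move_l(p,R,.06)
p,R=read_pose(.09,-1); manip.move_l(p,R,.2)
p,R=tool(WC,CR+[0,0,.13],-1); manip.move_ptp(p,R)
p,R=tool(WC,CR+[0,0,.03],-1); manip.move_l(p,R,.12); manip.dwell(.2)
f0=manip.current_force(); print("grip",manip.current_grip_width(),manip.current_grip_force(),manip.current_time())
for dz in np.r_[.02,.015,.011,.008,.005,.003,.002,.001,0,-.001,-.002]:
    p,R=tool(WC,CR+[0,0,dz],-1); manip.move_l(p,R,.06); manip.dwell(.06); f=(manip.current_force()-f0)@WC; print(round(dz,3),f.round(1))
    if f[2]>4 or abs(f[:2]).max()>6: break
print(manip.current_time())
P,d=manip.grab_frame("scene"); np.savez("s4.npz",p=P,d=d)
cv2.imwrite("pics/s4.png",cv2.resize(P[210:320,250:390,::-1],None,fx=5,fy=5,interpolation=cv2.INTER_CUBIC))
E
```

```text
grip 0.3294562154774762 98.79533171653748 28.2667
0.02 [ 0.9 -0.  -0.4]
0.015 [ 0.1  0.4 -0.5]
0.011 [1.5 0.6 0.2]
0.008 [ 2.3  0.3 -0.2]
0.005 [ 1.4 -0.2 -0.9]
0.003 [ 1.2 -0.  -0. ]
0.002 [ 0.7 -0.9 -0.3]
0.001 [ 1.1  0.2 -0.8]
0.0 [ 1.1 -0.2 -1. ]
-0.001 [-2.3 -1.4  9.8]
31.4167
```

View pics/s4.png

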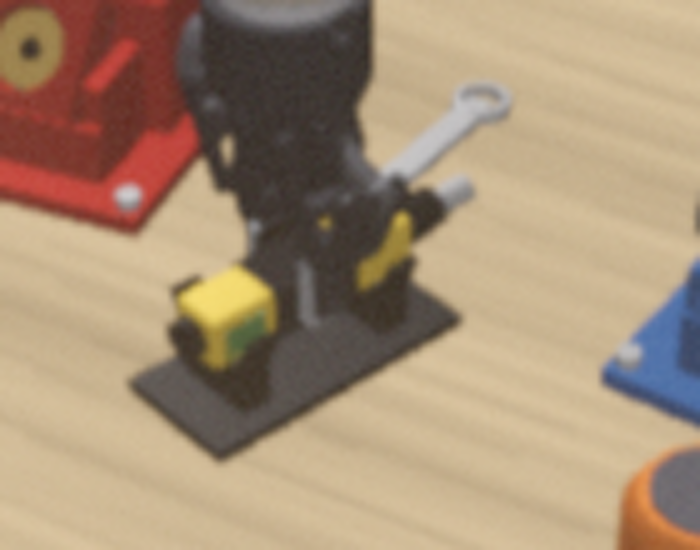

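The wand is seated in both saddles with its nose at (455,190) in the crop, pointing the right way and rolled a quarter turn. Now I'll release it and check.

```bash
python3 - <<'E'
from h import *
manip.set_gripper(.6,60)
p,R=manip.current_ee_pos(),manip.current_tcp_rot(); manip.move_l(p+[0,0,.15],R,.12)
manip.move_l(p+[-.13,0.02,.22],R,.2); manip.dwell(.5)
print(manip.current_grip_width(),manip.current_force(),manip.current_time())
for c in("scene","top"):
    P,d=manip.grab_frame(c); X,H,ok=cloud(c,P,d); T=(X-CR)@WC
    t=T[ok&(H[...,0]>20)&(H[...,0]<34)&(H[...,1]>130)&(np.linalg.norm(T,axis=-1)<.09)]
    print(c,len(t),t.min(0).round(4),t.max(0).round(4))
    for s in(t[t[:,0]>.02],t[t[:,0]<-.02]): print(np.median(s,0).round(4) if len(s) else "")
    for nm in("filter","gear","spanner"): print(nm,[np.round(r["at"],3).tolist() for r in manip.look_for(c,nm)][:2])
    if c=="scene": cv2.imwrite("pics/s5.png",cv2.resize(P[190:350,180:440,::-1],None,fx=3,fy=3,interpolation=cv2.INTER_CUBIC))
E
```

```text
0.5936791376803996 [0.18518447 0.13052483 0.14358164] 34.6083
scene 386 [-0.0614 -0.0277 -0.0265] [0.0618 0.0282 0.0173]
[0.0466 0.009  0.012 ]
[-0.0394  0.0137  0.0114]
filter [[0.67, 0.251, 0.066]]
gear [[0.664, -0.247, 0.018]]
spanner [[0.402, -0.019, 0.008]]
top 74 [ 0.0439 -0.0153 -0.0378] [0.0671 0.0128 0.0175]
[0.053  0.0006 0.013 ]

filter [[0.638, 0.235, 0.087], [0.654, -0.252, 0.012]]
gear [[0.649, -0.251, 0.011]]
spanner [[0.433, -0.027, 0.006]]
```

View pics/s5.png

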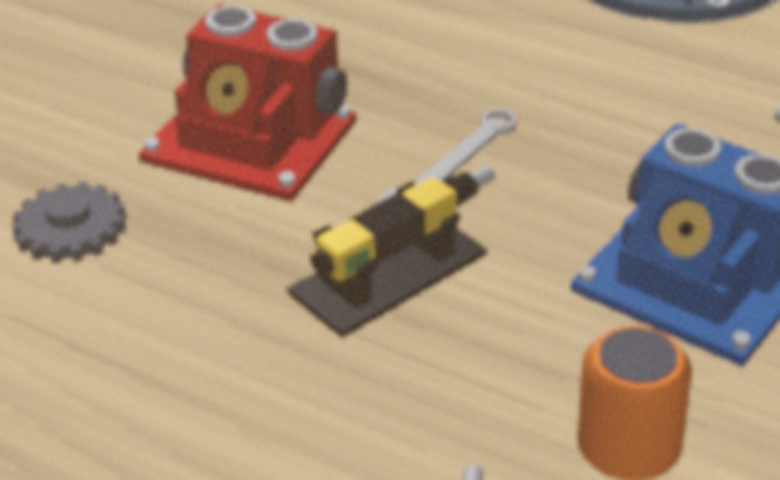

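The wand lies in both saddles at about (390,230) in the crop, nose to the cradle's -x. The filter, gear and spanner are where they were, and the hand is clear.

```bash
python3 -c "
from bench import manip
print(manip.sign_off())"
```

```text
the job is handed in; nothing more can be done
None
```

I read the blue casting's tag at about 9.6 N (roughly half press) for 1.6 s and laid the wand back in its cradle, released. However, I dropped it once beforehand on the bench beside the blue casting because the fingers end about 30 mm short of the stated TCP, and it now lies rolled a quarter turn; the filter, gear and spanner stayed put, the red casting was not touched as far as I could see, and the job was handed in at about 35 s.

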